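# Clear the gel bench

### The job

Clear up after the gel run: stand both brown jars side by side in the thick-walled white foam box, lay both gel combs in the shallow grey tray, and set the pipette-tip box in the round steel pan. Everything should end upright as it stands now (combs on their broad base, teeth up), resting flat on the floor of its container and let go. The stoppered glass flask stays on the bench: leave it standing where it is.

Things in the scene. Friction and masses are not known exactly. Their poses are not given: they have to be found in the camera images.
- large_jar_mid (a point): The larger brown jar: upright amber-glass cylinder 48 mm in diameter with a white screw cap (44 mm in diameter, top 16 mm), 62 mm tall in all, about 0.16 kg, loose on the bench. Point at its centre, 31 mm above its underside; z up.
- small_jar_mid (a point): The smaller brown jar: upright amber-glass cylinder 38 mm in diameter with a white screw cap (34 mm in diameter, top 16 mm), 46 mm tall in all, about 0.08 kg, loose on the bench. Point at its centre, 23 mm above its underside; z up.
- long_comb_mid (a point): The longer white plastic gel comb, loose, standing on its broad flat base with the row of teeth up: base 34 mm (x) by 100 mm (y), 8 mm thick; from its middle rises a plate 9 mm thick (x) and 90 mm long (y), solid to 24 mm above the underside and toothed to the top at 34 mm. Pinch the plate across its 9 mm thickness, fingertips above the base. About 0.05 kg. Point at its centre, 17 mm above its underside; z up, y along the row of teeth.
- short_comb_mid (a point): The shorter white plastic gel comb, the same section as the longer one: base 34 mm (x) by 66 mm (y), 8 mm thick; middle plate 9 mm thick (x), 56 mm long (y), top of the teeth at 34 mm. Loose, about 0.05 kg. Point at its centre, 17 mm above its underside; z up, y along the row of teeth.
- tip_box_mid (a point): Pipette-tip box: closed rectangular plastic box, grey below and white lid above with rows of small grey dots, 52 mm (x) by 80 mm (y), 50 mm tall (a thin lip at 32 mm stands out 1 mm), about 0.10 kg, loose on the bench. Point at its centre, 25 mm above its underside; z up.
- flask_mid (a point): Conical glass flask with a black rubber stopper, 62 mm in diameter at the foot, 82 mm tall, loose, empty and easily knocked over; not to be moved. Point on its axis 41 mm above its underside; z up.
- foam_box: White square open foam box, fixed: 165 x 165 mm outside, 135 x 135 mm inside, walls 15 mm thick and 40 mm high above the bench, inner floor 15 mm above the bench. Origin at the centre of its underside, on the bench; x and y along its sides, z up.
- comb_tray: Shallow grey rectangular open tray, fixed: 148 mm (x) by 158 mm (y) outside, 140 x 150 mm inside, walls 4 mm thick and 22 mm high above the bench, inner floor 4 mm above the bench. Origin at the centre of its underside, on the bench; z up.
- steel_pan: Round open steel pan, fixed: rim 144 mm in diameter and 25 mm above the bench, flat inner floor about 126 mm in diameter and 4 mm above the bench, wall 3 mm. Origin at the centre of its underside, on the bench; z up.

How it is judged:
At the end, for the whole second after the job is handed in: Jars in the foam box, combs (teeth up) in the tray, tip box in the pan: each rests on the floor within 7 mm of height, within 60 mm of the centre along each side (tip box: 35 mm), tilted under 0.15 rad; the flask is upright (under 0.3 rad) within 30 mm of its start (angle between each of large_jar_mid, small_jar_mid, long_comb_mid, short_comb_mid, tip_box_mid's own z axis and vertical below 0.15 rad and z of large_jar_mid in the frame of foam_box between 0.039 and 0.053 m and x of large_jar_mid in the frame of foam_box between -0.06 and 0.06 m and y of large_jar_mid in the frame of foam_box between -0.06 and 0.06 m and z of small_jar_mid in the frame of foam_box between 0.031 and 0.045 m and x of small_jar_mid in the frame of foam_box between -0.06 and 0.06 m and y of small_jar_mid in the frame of foam_box between -0.06 and 0.06 m and z of long_comb_mid in the frame of comb_tray between 0.014 and 0.028 m and x of long_comb_mid in the frame of comb_tray between -0.06 and 0.06 m and y of long_comb_mid in the frame of comb_tray between -0.06 and 0.06 m and z of short_comb_mid in the frame of comb_tray between 0.014 and 0.028 m and x of short_comb_mid in the frame of comb_tray between -0.06 and 0.06 m and y of short_comb_mid in the frame of comb_tray between -0.06 and 0.06 m and z of tip_box_mid in the frame of steel_pan between 0.022 and 0.036 m and horizontal distance between tip_box_mid and steel_pan below 0.035 m and distance of flask_mid from where it was at the start of the episode below 0.03 m and angle between flask_mid's own z axis and vertical below 0.3 rad); the robot touches nothing.
It fails at once if the flask is knocked over (tilted by more than 0.5 rad) or pushed more than 30 mm (angle between flask_mid's own z axis and vertical above 0.5 rad or distance of flask_mid from where it was at the start of the episode above 0.03 m).
It also fails if it takes over 122 s, if anything falls off the work surface, if the arm or the gripper's body presses on something with over 40 N, if the wrist force passes 120 N, or if a joint passes its speed limit or range.

### The arm

A 7-joint arm with a two-finger parallel gripper is mounted at the origin on the work surface. World frame = base frame: x ahead of the robot, y to its left, z up, the work surface at z = 0. Lengths are in m, angles in rad, forces in N, time in s.
With the tool pointing down it reaches from about 0.425 to 0.925 m from the base axis. Payload 6.8 kg.
Tool frame: the origin (TCP) lies on the centre line of the jaws, within the pads' length; the fingertips stand 8 mm ahead of it and the grasp point (between the pads) lies 11 mm behind it (bot.tips_ahead is the distance from the TCP to the fingertips, in m); z points along the fingers, y is the line along which they close (so a half turn about z gives the same grasp; the last joint's range is limited). The gripper opens to 85 mm and grips with 20 to 120 N. Pads are 22 mm wide; open, the fingers measure 114 mm over their backs; the gripper's body (76 mm by 85 mm) begins 54 mm behind the grasp point. The pads swing forward as they close: fully open they stand 13 mm farther back than shut.
Start: joints at [-1.372, 0.477, 0.022, 1.555, -0.011, 1.109, -0.083], TCP at [0.204, 0.643, 0.239] pointing down, gripper open.
Joint ranges: [-2.96, 2.96], [-0.34, 2.1], [-1.41, 1.46], [0.24, 2.44], [-1.37, 4.51], [0.17, 1.92], [-2.96, 2.96]. Speed limits (rad/s): [2.39, 2.39, 3.14, 3.14, 3.14, 3.14, 3.14].

### API

Orientations are given as a unit quaternion [w, x, y, z].
In Python, from station import bot gives the robot as it stands.
- The arm moves only by the tool send_rows, never from a script. Its argument "deltas" is text: rows parted by semicolons, each of 4 numbers parted by spaces: the shift along the tool's x, y, z in m, then the turn about the tool's z in degrees. In form: x y z spin; .... A call has 1 to 5 rows; each row is the pose to reach, as a shift and turn from the pose commanded when the call began, along the tool's axes at that moment; what a row does not reach only later rows make up. A row lasts 1/10 s, in which the tool goes at most 50 mm and 8.59 degrees, less where a joint would pass 70% of its speed; a pose out of reach is approached as far as the arm can. A call with a gripper value outside its range is refused whole. "claw" is the opening, from 0 (shut) to 1 (fully open), set as the call begins (left out, the last holds). The fingers move at their own pace and stop on an object; "force" is the grip in N (left out, the last holds). Time passes only in rows, so rows that repeat a pose let the fingers close. It gives the time, the measured TCP pose, the force, the opening and the grip force at its end, in the units of the state.
- bot.get_obs(): the state, without advancing time (a new reading comes with each control period).
- bot.read_camera(name): name is "scene" or "top" or "wrist"; returns a dict with "img" (480x640x3 uint8, red, green, blue), "depth" (480x640 float32, m along the optical axis (not along the pixel's ray), 0 where there is no reading), "fx", "fy", "cx", "cy" (pixels), "camera_from_world" (4x4, takes a point from world to camera coordinates). Camera axes: x right, y up, looking along -z (the intrinsics and any distortion apply to the point x, -y, -z); pixel columns grow to the right and rows downward; lengths in m; the calibration is good to about 2 mm. A picture is of the moment at which its call begins.
- bot.hand_in(): hands the job in; it is judged then, once.
Trained networks look in a picture, given as the dict that the camera call returned (one of the last four; its "shot" number tells which), for a name from the list of things; names that differ only in an ending like _2 or _b are one class to them, and where a whole thing is asked for, a point or a joint stands for the part that bears it (a point fixed in the world has none). Each returns a list of dicts, best first, with "confidence" (0 to 1); they miss things now and then, are a little off and sometimes report something else, mostly with a low value. They report only what shows in the picture. A call takes as long as a camera call.
- bot.masks_of(picture, query): "mask" (480x640 bool, what is visible of it).
- bot.landmark_of(picture, query): "xyz" ([x, y, z] in m, in world coordinates, good to about 4 mm: a listed point, or the origin of a listed thing).
The state is a dict: "t": time; "q": joint angles; "joint_vel": joint speeds; "joint_torque": joint torques, N m; "eef_pos": TCP position; "tool_rot": TCP orientation; "contact_force": force on the tool from outside, world axes, zero at the start; "torque": the same for the moment, N m; "gripper_width": opening from 0.0 (shut) to 1.0 (fully open); "grasp_force": force on a finger pad.
Only numpy, scipy, OpenCV 4.12 (cv2) and the standard library are available. Lean on these libraries where they do the work, as an engineer would, in place of code of your own. Each camera call takes 0.05 s, during which the arm holds its last target. There are 200 camera calls.

## Working session

There is one attempt and no reset: what is moved stays moved. The work goes in short steps, Python scripts to look and compute and a tool call to move; the robot and the scene stay as the last step left them, time stands still between calls to the robot, and variables do not carry over. Pictures are saved under pics/ and viewed, at most 14 in all, crops included, and the job is handed in when it is done.

Besides the shell and the picture viewer there is one more tool, called after "Emit:" by a JSON object that holds its "api" and its "payload". send_rows: Moves the arm, as the interface text tells. Its arguments: {"type":"object","properties":{"deltas":{"type":"string"},"claw":{"type":"number"},"force":{"type":"number"}},"required":["deltas"]}

```bash
mkdir -p pics
cat > h.py <<'E'
from station import bot
import numpy as np, cv2
N=["large_jar_mid","small_jar_mid","long_comb_mid","short_comb_mid","tip_box_mid","flask_mid","foam_box","comb_tray","steel_pan"]
def pts(p,m):
    v,u=np.nonzero(m&(p["depth"]>0)); d=p["depth"][v,u]
    c=np.stack([(u-p["cx"])/p["fx"]*d,-(v-p["cy"])/p["fy"]*d,-d,np.ones_like(d)])
    return (np.linalg.inv(p["camera_from_world"])@c)[:3].T
def save(p,n): cv2.imwrite("pics/"+n,p["img"][:,:,::-1])
E
python3 - <<'E'
from h import *
o=bot.get_obs();print(o["t"],o["eef_pos"],o["tool_rot"],o["gripper_width"])
for cam in ["top","scene"]:
    p=bot.read_camera(cam); save(p,cam+".png")
    for n in N:
        l=bot.landmark_of(p,n); m=bot.masks_of(p,n)
        s=""
        if m:
            P=pts(p,m[0]["mask"]); zt=np.percentile(P[:,2],97); T=P[P[:,2]>zt-.006]
            r=cv2.minAreaRect((T[:,:2]*1000).astype(np.float32)); s=f"mask {m[0]['confidence']:.2f} zt{zt:.3f} rect {np.round(r[0])} {np.round(r[1])} {r[2]:.0f}"
        print(cam,n,[(np.round(a["xyz"],3),round(a["confidence"],2)) for a in l[:2]],s)
print(bot.get_obs()["t"])
E
```

```text
0.0 [0.2037033  0.64292957 0.23830569] [-6.01466941e-05  1.52774920e-01  9.88260586e-01 -9.13614746e-04] 1.0054386709918675
top large_jar_mid [(array([ 0.47 , -0.204,  0.029]), 0.85)] mask 0.76 zt0.064 rect [ 466. -203.] [41. 42.] 41
top small_jar_mid [(array([0.449, 0.079, 0.026]), 0.87)] mask 0.77 zt0.049 rect [450.  76.] [32. 32.] 88
top long_comb_mid [(array([ 0.453, -0.077,  0.019]), 0.85)] mask 0.82 zt0.035 rect [451. -79.] [ 9. 85.] 20
top short_comb_mid [(array([0.464, 0.214, 0.026]), 0.74), (array([ 0.455, -0.349,  0.02 ]), 0.68)] mask 0.80 zt0.035 rect [ 451. -347.] [52.  9.] 70
top tip_box_mid [(array([0.463, 0.217, 0.028]), 0.68)] mask 0.60 zt0.053 rect [464. 215.] [52. 80.] 8
top flask_mid [(array([0.46 , 0.34 , 0.041]), 0.87)] mask 0.94 zt0.083 rect [460. 341.] [25. 26.] 0
top foam_box [(array([ 0.644, -0.009, -0.004]), 0.67)] mask 0.63 zt0.042 rect [644.  -7.] [165. 165.] 7
top comb_tray [(array([0.649, 0.218, 0.001]), 0.9)] mask 0.82 zt0.022 rect [651. 217.] [159. 149.] 84
top steel_pan [(array([ 0.64 , -0.237, -0.002]), 0.78)] mask 0.94 zt0.025 rect [ 642. -235.] [14
[... 489 characters left out ...]
k 0.83 zt0.035 rect [ 450. -346.] [52. 13.] 67
scene tip_box_mid [(array([0.467, 0.218, 0.029]), 0.69), (array([ 0.449, -0.347,  0.017]), 0.16)] mask 0.89 zt0.053 rect [464. 216.] [54. 80.] 8
scene flask_mid [(array([0.463, 0.34 , 0.043]), 0.72)] mask 0.81 zt0.084 rect [460. 341.] [24. 25.] 63
scene foam_box [(array([ 0.643, -0.01 ,  0.003]), 0.78), (array([ 0.648,  0.221, -0.002]), 0.27)] mask 0.62 zt0.042 rect [644.  -6.] [168. 166.] 7
scene comb_tray [(array([ 0.65 ,  0.225, -0.002]), 0.57), (array([0.464, 0.341, 0.046]), 0.2)] mask 0.70 zt0.024 rect [650. 218.] [160. 152.] 85
scene steel_pan [(array([ 0.644, -0.237,  0.   ]), 0.75)] mask 0.80 zt0.026 rect [ 641. -235.] [140. 144.] 82
1.9
```

View pics/top.png

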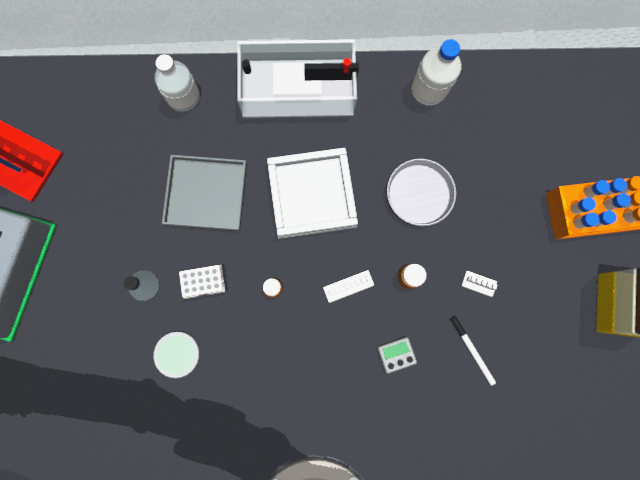

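Run:
```python
from h import *
p=bot.read_camera("top")
M=np.linalg.inv(p["camera_from_world"]); print(np.round(M,2))
for n in N[2:5]+N[6:8]:
    m=bot.masks_of(p,n)[0]["mask"];P=pts(p,m);zt=np.percentile(P[:,2],97);T=P[P[:,2]>zt-.006]
    r=cv2.minAreaRect((T[:,:2]*1000).astype(np.float32)); b=cv2.boxPoints(r)
    e=[(b[1]-b[0]),(b[2]-b[1])]; e.sort(key=lambda v:-np.hypot(*v)); a=np.degrees(np.arctan2(e[0][1],e[0][0]))%180
    print(n,np.round(r[0],1),"long axis world deg",round(a,1))
```

```text
[[-0.02  0.99 -0.16  0.39]
 [-1.   -0.02  0.01  0.01]
 [ 0.01  0.16  0.99  1.02]
 [ 0.    0.    0.    1.  ]]
long_comb_mid [450.7 -79. ] long axis world deg 109.9
short_comb_mid [450.3  75.8] long axis world deg 179.9
tip_box_mid [463.8 214.8] long axis world deg 98.4
foam_box [644.7  -7.1] long axis world deg 6.9
comb_tray [651.2 216.3] long axis world deg 84.4
```

The top view (up is +x, left is +y) shows the flask at (143,285), tip box (202,281), small jar (272,288), long comb (348,286), large jar (413,276) and short comb (480,284). The containers are the tray (205,193), foam box (312,193) and pan (421,192). These match the network fixes. The short comb's "top" mask was mixed up on the second call, so I'm using the first one: (0.451,-0.347), axis about 69°.

```bash
cat > plan.py <<'E'
import numpy as np
def plan(W, start=None):
    """W: list of (x,y,z,psi) one per call; prints tool-frame shift, spin (psi = world angle of tool y, deg)"""
    if start is None:
        from station import bot
        o=bot.get_obs(); w,x,y,z=o["tool_rot"]; p=o["eef_pos"]
        psi=np.degrees(np.arctan2(1-2*(x*x+z*z),2*(x*y-w*z))); start=(*p,psi)
        print("now t",round(o["t"],2),np.round(start,4))
    for t in W:
        a=np.radians(start[3]); d=np.array(t[:3])-start[:3]
        yx=np.array([np.cos(a),np.sin(a)]); xx=np.array([-np.sin(a),np.cos(a)])
        sp=-((t[3]-start[3]+180)%360-180)
        n=max(np.linalg.norm(d)/.05,abs(sp)/8.59)
        print(f"{d[:2]@xx:.3f} {d[:2]@yx:.3f} {-d[2]:.3f} {sp:.1f}   rows>={n:.1f}"); start=t
E
python3 -c "
from plan import *
plan([(.36,.43,.22,38),(.464,.215,.2,8.4),(.464,.215,.1,8.4)])"
```

```text
now t 2.2 [ 0.2039  0.6435  0.2393 72.419 ]
-0.213 -0.156 0.019 34.4   rows>=5.3
-0.233 -0.050 0.020 29.6   rows>=4.8
0.000 0.000 0.100 -0.0   rows>=2.0
```

Emit:
{"api": "send_rows", "payload": {"deltas": "-0.04 -0.03 0.004 7;-0.08 -0.06 0.008 14;-0.12 -0.09 0.012 21;-0.16 -0.12 0.016 28;-0.2 -0.147 0.019 34.4", "claw": 1}}

```text
t: 2.7
eef_pos: [0.3509, 0.441, 0.2203]
tool_rot: [-0.0, 0.44, 0.898, 0.0]
contact_force: [-0.2, 0.9, -0.1]
gripper_width: 0.999
grasp_force: 0.0
```

```bash
python3 -c "
from plan import *
plan([(.464,.215,.2,8.4),(.464,.215,.1,8.4)])
from station import bot; print(bot.get_obs()['q'])"
```

```text
now t 2.7 [ 0.3509  0.441   0.2203 37.7453]
-0.248 -0.049 0.020 29.3   rows>=5.1
0.000 0.000 0.100 -0.0   rows>=2.0
[-1.17310121  0.31517146  0.20250467  1.85785199 -0.07554175  0.97569404
 -0.27915044]
```

Emit:
{"api": "send_rows", "payload": {"deltas": "-0.048 -0.01 0.004 6;-0.096 -0.02 0.008 12;-0.145 -0.03 0.012 18;-0.19 -0.038 0.016 24;-0.238 -0.047 0.02 29.3"}}

```text
t: 3.2
eef_pos: [0.4603, 0.2252, 0.2006]
tool_rot: [-0.0, 0.653, 0.758, 0.001]
contact_force: [0.9, 0.5, -1.2]
gripper_width: 0.997
grasp_force: 0.0
```

Emit:
{"api": "send_rows", "payload": {"deltas": "-0.01 -0.002 0.05 0;-0.01 -0.002 0.1 0;-0.01 -0.002 0.1 0"}}

```text
t: 3.5
eef_pos: [0.4555, 0.2138, 0.0956]
tool_rot: [-0.001, 0.652, 0.759, -0.005]
contact_force: [-1.0, -0.1, 0.5]
gripper_width: 1.002
grasp_force: 0.0
```

```bash
python3 -c "
from plan import *
plan([(.464,.215,.02,8.4),(.464,.215,.2,8.4),(.55,0,.2,7),(.641,-.235,.16,7),(.641,-.235,.025,7)])
from station import bot; print(bot.get_obs()['q'])"
```

```text
now t 3.5 [0.4555 0.2138 0.0956 8.674 ]
-0.000 0.009 0.076 0.3   rows>=1.5
0.000 0.000 -0.180 -0.0   rows>=3.6
-0.225 0.054 -0.000 1.4   rows>=4.6
-0.244 0.062 0.040 0.0   rows>=5.1
0.000 0.000 0.135 0.0   rows>=2.7
[-0.84774351  0.41802845  0.35070207  2.09478263 -0.22339353  0.67476963
 -0.19659573]
```

Emit:
{"api": "send_rows", "payload": {"deltas": "0 0.009 0 0;0 0.009 0.035 0;0 0.009 0.076 0;0 0.009 0.076 0"}}

```text
t: 3.9
eef_pos: [0.4676, 0.2182, 0.0232]
tool_rot: [-0.001, 0.651, 0.759, -0.001]
contact_force: [-0.4, 0.2, -0.1]
gripper_width: 0.999
grasp_force: 0.0
```

Emit:
{"api": "send_rows", "payload": {"deltas": "0 0 0 0;0 0 0 0;0 0 0 0;0 0 0 0;0 0 0 0", "claw": 0, "force": 50}}

```text
t: 4.4
eef_pos: [0.4699, 0.2189, 0.0271]
tool_rot: [0.0, 0.651, 0.759, 0.002]
contact_force: [-0.2, 0.2, 9.1]
gripper_width: 0.604
grasp_force: 52.0
```

Emit:
{"api": "send_rows", "payload": {"deltas": "0 0 0 0;0 0 -0.03 0;0 0 -0.06 0;0 0 -0.1 0;0 0 -0.12 0"}}

```text
t: 4.9
eef_pos: [0.4699, 0.2184, 0.1491]
tool_rot: [0.001, 0.651, 0.759, 0.003]
contact_force: [0.5, 0.2, -1.1]
gripper_width: 0.599
grasp_force: 53.2
```

```bash
python3 -c "
from plan import *
plan([(.464,.215,.2,8.4),(.55,0,.18,7),(.641,-.235,.16,7),(.641,-.235,.025,7)])
from h import *
p=bot.read_camera('scene'); save(p,'s2.png')"
```

```text
now t 4.9 [0.4699 0.2184 0.1491 8.6909]
-0.002 -0.006 -0.051 0.3   rows>=1.0
-0.225 0.054 0.020 1.4   rows>=4.6
-0.244 0.062 0.020 0.0   rows>=5.1
0.000 0.000 0.135 0.0   rows>=2.7
```

View pics/s2.png

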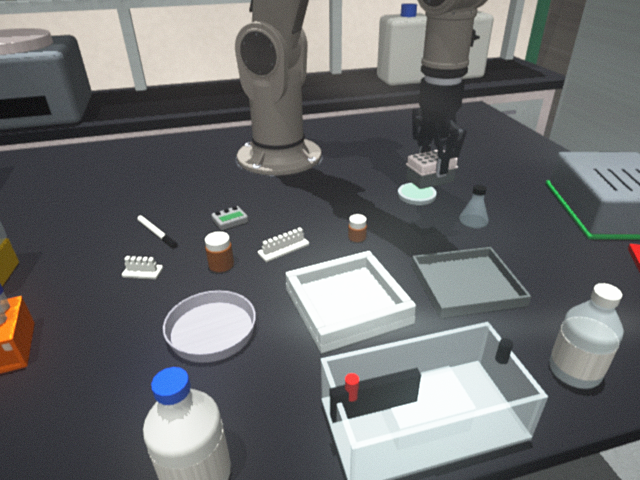

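The tip box is held, seen at (435,160), and the flask is undisturbed. Carrying it to the pan.

Emit:
{"api": "send_rows", "payload": {"deltas": "-0.04 0.008 0 0;-0.088 0.018 0 0;-0.137 0.029 0 0;-0.186 0.039 0 0;-0.235 0.05 0 0"}}

```text
t: 5.45
eef_pos: [0.5538, -0.0083, 0.1458]
tool_rot: [0.001, 0.651, 0.759, 0.001]
contact_force: [1.2, 0.7, -1.1]
gripper_width: 0.597
grasp_force: 53.1
```

Emit:
{"api": "send_rows", "payload": {"deltas": "-0.049 0.01 0 0;-0.098 0.021 0 0;-0.147 0.031 0 0;-0.196 0.042 0 0;-0.239 0.05 0 0"}}

```text
t: 5.95
eef_pos: [0.6395, -0.2379, 0.1459]
tool_rot: [0.001, 0.652, 0.759, 0.0]
contact_force: [1.0, 0.6, -0.9]
gripper_width: 0.596
grasp_force: 53.1
```

Emit:
{"api": "send_rows", "payload": {"deltas": "0 0 0 0;0 0 0.03 0;0 0 0.06 0;0 0 0.06 0"}}

```text
t: 6.35
eef_pos: [0.636, -0.2332, 0.0812]
tool_rot: [-0.003, 0.651, 0.759, -0.001]
contact_force: [0.0, -0.2, -2.3]
gripper_width: 0.6
grasp_force: 53.0
```

```bash
python3 -c "
from plan import *
plan([(.641,-.235,.033,8.7)])
from h import *
print(bot.get_obs()['q'],bot.get_obs()['gripper_width'])"
```

```text
now t 6.35 [ 0.636  -0.2332  0.0812  8.7591]
-0.002 0.005 0.048 0.1   rows>=1.0
[-0.01764871  0.6859646   0.40644592  1.68244078 -0.34036427  0.85079534
  0.68787225] 0.5999496224856073
```

Emit:
{"api": "send_rows", "payload": {"deltas": "-0.002 0.004 0.02 0;-0.002 0.004 0.038 0;-0.002 0.004 0.047 0;-0.002 0.004 0.047 0;-0.002 0.004 0.047 0"}}

```text
t: 6.85
eef_pos: [0.6431, -0.2367, 0.0379]
tool_rot: [0.0, 0.651, 0.759, 0.0]
contact_force: [0.0, 0.6, -1.5]
gripper_width: 0.603
grasp_force: 53.1
```

Emit:
{"api": "send_rows", "payload": {"deltas": "0 0 0 0;0 0 0 0;0 0 0 0;0 0 -0.02 0;0 0 -0.05 0", "claw": 0.9}}

```text
t: 7.35
eef_pos: [0.6416, -0.2361, 0.0863]
tool_rot: [-0.002, 0.651, 0.759, -0.001]
contact_force: [0.5, 0.7, -0.1]
gripper_width: 0.9
grasp_force: 0.0
```

Emit:
{"api": "send_rows", "payload": {"deltas": "0 0 -0.05 0;0 0 -0.09 0;0 0 -0.09 0;0 0 -0.09 0"}}

```text
t: 7.75
eef_pos: [0.6435, -0.2368, 0.1787]
tool_rot: [0.001, 0.651, 0.759, 0.001]
contact_force: [-0.4, 0.9, -1.4]
gripper_width: 0.905
grasp_force: 0.0
```

```bash
python3 -c "
from plan import *
plan([(.451,-.347,.15,-21),(.451,-.347,.1,-21)])
from h import *
p=bot.read_camera('top');save(p,'t3.png')
m=bot.landmark_of(p,'tip_box_mid');print(m[:1])
m=bot.masks_of(p,'tip_box_mid');P=pts(p,m[0]['mask']);T=P[P[:,2]>np.percentile(P[:,2],97)-.006]
print(cv2.minAreaRect((T[:,:2]*1000).astype(np.float32)),T[:,2].mean())"
```

```text
now t 7.75 [ 0.6435 -0.2368  0.1787  8.7212]
-0.080 -0.207 0.029 29.7   rows>=4.5
0.000 0.000 0.050 0.0   rows>=1.0
[{'xyz': [0.6456, -0.2378, 0.0347], 'confidence': 0.87}]
((576.1483154296875, -188.703125), (66.46475219726562, 250.4446258544922), 61.525550842285156) 0.06329257946907972
```

Emit:
{"api": "send_rows", "payload": {"deltas": "-0.016 -0.041 0.006 6;-0.032 -0.082 0.012 12;-0.048 -0.124 0.018 18;-0.064 -0.166 0.024 24;-0.08 -0.207 0.029 29.7", "claw": 0.5}}

```text
t: 8.4
eef_pos: [0.4479, -0.3471, 0.1467]
tool_rot: [-0.001, 0.825, 0.565, -0.001]
contact_force: [0.8, -0.4, -0.3]
gripper_width: 0.499
grasp_force: 0.0
```

Emit:
{"api": "send_rows", "payload": {"deltas": "0 0 0 0;0 0 0.03 0;0 0 0.05 0;0 0 0.05 0;0 0 0.05 0"}}

```text
t: 8.9
eef_pos: [0.4502, -0.3468, 0.0977]
tool_rot: [-0.001, 0.824, 0.567, -0.001]
contact_force: [0.6, -1.1, 0.4]
gripper_width: 0.5
grasp_force: 0.0
```

```bash
python3 -c "
from h import *
p=bot.read_camera('top')
m=bot.masks_of(p,'tip_box_mid')
P=pts(p,m[0]['mask']);print(len(P),np.round(np.percentile(P[:,2],[5,50,95]),3),np.round(np.median(P,0),3)) 
p=bot.read_camera('wrist');save(p,'w1.png')
for m in bot.masks_of(p,'short_comb_mid')[:1]:
    P=pts(p,m['mask']);T=P[(P[:,2]>.028)&(P[:,2]<.045)];r=cv2.minAreaRect((T[:,:2]*1000).astype(np.float32));print(m['confidence'],np.round(r[0]),np.round(r[1]),r[2])
from plan import *
plan([(.451,-.347,.019,-21)])"
```

```text
1281 [0.013 0.053 0.056] [ 0.64  -0.235  0.053]
0.83 [ 450. -347.] [52.  9.] 68.47952270507812
now t 9.1 [  0.4511  -0.3474   0.0992 -20.9658]
0.000 -0.000 0.080 0.0   rows>=1.6
```

View pics/w1.png

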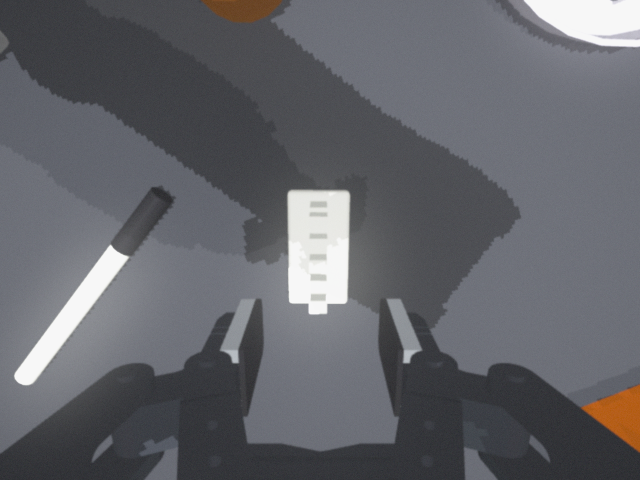

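The comb at (318,248) sits centred between the pads (250 and 390). The tip box top at z≈0.053 shows it lies flat in the pan. Gripping the comb.

Emit:
{"api": "send_rows", "payload": {"deltas": "0 0 0.03 0;0 0 0.06 0;0 0 0.079 0;0 0 0.079 0"}}

```text
t: 9.5
eef_pos: [0.4495, -0.346, 0.0177]
tool_rot: [-0.002, 0.824, 0.567, -0.001]
contact_force: [-0.6, 0.4, -0.4]
gripper_width: 0.499
grasp_force: 0.0
```

Emit:
{"api": "send_rows", "payload": {"deltas": "0 0 0 0;0 0 0 0;0 0 0 0;0 0 0 0;0 0 0 0", "claw": 0, "force": 40}}

```text
t: 10.0
eef_pos: [0.4515, -0.3479, 0.0209]
tool_rot: [0.001, 0.824, 0.566, 0.001]
contact_force: [-0.5, 0.1, 7.7]
gripper_width: 0.092
grasp_force: 40.8
```

Emit:
{"api": "send_rows", "payload": {"deltas": "0 0 -0.03 0;0 0 -0.07 0;0 0 -0.11 0;0 0 -0.13 0;0 0 -0.13 0"}}

```text
t: 10.5
eef_pos: [0.4521, -0.3484, 0.1529]
tool_rot: [0.003, 0.824, 0.566, 0.002]
contact_force: [1.3, -0.4, -0.3]
gripper_width: 0.097
grasp_force: 39.7
```

```bash
python3 -c "
from plan import *
plan([(.53,-.15,.15,-16),(.607,.032,.15,-11),(.684,.214,.15,-5.6),(.684,.214,.05,-5.6)])"
```

```text
now t 10.5 [  0.4521  -0.3484   0.1529 -20.9885]
0.213 0.002 0.003 -5.0   rows>=4.3
0.196 0.024 -0.000 -5.0   rows>=4.0
0.193 0.041 -0.000 -5.4   rows>=4.0
0.000 0.000 0.100 -0.0   rows>=2.0
```

Emit:
{"api": "send_rows", "payload": {"deltas": "0.04 0 0 -1;0.085 0 0 -2;0.128 0 0.001 -3;0.17 0.001 0.002 -4;0.213 0.002 0.003 -5"}}

```text
t: 11.0
eef_pos: [0.5283, -0.1471, 0.1455]
tool_rot: [-0.0, 0.798, 0.602, -0.0]
contact_force: [0.7, -0.6, -0.9]
gripper_width: 0.095
grasp_force: 39.7
```

Emit:
{"api": "send_rows", "payload": {"deltas": "0.04 0.005 0 -1;0.08 0.01 0 -2;0.118 0.014 0 -3;0.157 0.019 0 -4;0.196 0.024 0 -5"}}

```text
t: 11.5
eef_pos: [0.6053, 0.0346, 0.1453]
tool_rot: [-0.0, 0.771, 0.637, -0.001]
contact_force: [1.1, -1.1, -0.4]
gripper_width: 0.089
grasp_force: 39.7
```

Emit:
{"api": "send_rows", "payload": {"deltas": "0.04 0.009 0 -1;0.08 0.018 0 -2;0.118 0.025 0 -3.3;0.157 0.033 0 -4.5;0.193 0.041 0 -5.4"}}

```text
t: 12.0
eef_pos: [0.6821, 0.2167, 0.1449]
tool_rot: [-0.001, 0.74, 0.672, -0.001]
contact_force: [-0.2, 0.3, -0.2]
gripper_width: 0.094
grasp_force: 39.7
```

Emit:
{"api": "send_rows", "payload": {"deltas": "0 0 0 0;0 0 0.04 0;0 0 0.08 0;0 0 0.09 0;0 0 0.09 0"}}

```text
t: 12.5
eef_pos: [0.6808, 0.2137, 0.0539]
tool_rot: [-0.001, 0.741, 0.672, -0.002]
contact_force: [0.5, -0.1, -0.1]
gripper_width: 0.094
grasp_force: 39.7
```

```bash
python3 -c "
from plan import *
plan([(.684,.214,.025,-5.6),(.684,.214,.15,-5.6),(.451,-.078,.15,20)])"
```

```text
now t 12.5 [ 0.6808  0.2137  0.0539 -5.6048]
0.001 0.003 0.029 -0.0   rows>=0.6
0.000 0.000 -0.125 -0.0   rows>=2.5
-0.313 -0.203 -0.000 -25.6   rows>=7.5
```

Emit:
{"api": "send_rows", "payload": {"deltas": "0.001 0.002 0.015 0;0.001 0.002 0.027 0;0.001 0.002 0.029 0;0.001 0.002 0.029 0"}}

```text
t: 12.9
eef_pos: [0.6846, 0.2153, 0.0271]
tool_rot: [-0.0, 0.741, 0.672, -0.0]
contact_force: [0.2, -0.1, -0.8]
gripper_width: 0.094
grasp_force: 39.7
```

Emit:
{"api": "send_rows", "payload": {"deltas": "0 0 0 0;0 0 0 0;0 0 0 0;0 0 0 0;0 0 -0.02 0", "claw": 0.35}}

```text
t: 13.4
eef_pos: [0.6825, 0.215, 0.0453]
tool_rot: [-0.001, 0.741, 0.672, -0.002]
contact_force: [0.2, -0.4, 0.3]
gripper_width: 0.347
grasp_force: 0.0
```

Emit:
{"api": "send_rows", "payload": {"deltas": "0 0 -0.05 0;0 0 -0.1 0;0 0 -0.105 0;0 0 -0.105 0"}}

```text
t: 13.8
eef_pos: [0.6863, 0.2156, 0.1562]
tool_rot: [0.001, 0.741, 0.672, 0.003]
contact_force: [0.3, -0.3, -0.4]
gripper_width: 0.347
grasp_force: 0.0
```

Emit:
{"api": "send_rows", "payload": {"deltas": "-0.032 -0.02 0 -3;-0.064 -0.041 0 -6;-0.096 -0.062 0 -9;-0.13 -0.083 0 -11;-0.157 -0.102 0 -12.8", "claw": 0.5}}

```text
t: 14.3
eef_pos: [0.5654, 0.0669, 0.1512]
tool_rot: [-0.001, 0.661, 0.75, -0.001]
contact_force: [-0.1, -0.4, -0.2]
gripper_width: 0.502
grasp_force: 0.0
```

Emit:
{"api": "send_rows", "payload": {"deltas": "-0.03 -0.03 0 -3;-0.06 -0.062 0 -6;-0.09 -0.093 0 -9;-0.115 -0.118 0 -11;-0.13 -0.134 0 -12.8"}}

```text
t: 14.8
eef_pos: [0.448, -0.0789, 0.1514]
tool_rot: [-0.001, 0.574, 0.819, -0.001]
contact_force: [0.8, 0.2, 0.4]
gripper_width: 0.501
grasp_force: 0.0
```

```bash
python3 -c "
from h import *
p=bot.read_camera('top')
for m in bot.masks_of(p,'short_comb_mid')[:2]:
    P=pts(p,m['mask']);print(len(P),m['confidence'],np.round(np.percentile(P[:,2],[5,50,95]),3),np.round(np.median(P,0),3)) 
p=bot.read_camera('wrist')
for m in bot.masks_of(p,'long_comb_mid')[:1]:
    P=pts(p,m['mask']);T=P[(P[:,2]>.028)&(P[:,2]<.045)];r=cv2.minAreaRect((T[:,:2]*1000).astype(np.float32));print(m['confidence'],np.round(r[0]),np.round(r[1]),r[2])
from plan import *
plan([(.451,-.078,.02,20)])"
```

```text
442 0.86 [0.009 0.013 0.038] [0.682 0.211 0.013]
0.89 [450. -78.] [ 9. 86.] 19.602441787719727
now t 15.0 [ 0.4509 -0.0765  0.1519 19.9621]
-0.001 -0.000 0.132 -0.0   rows>=2.6
```

Emit:
{"api": "send_rows", "payload": {"deltas": "-0.001 0 0.04 0;-0.001 0 0.09 0;-0.001 0 0.131 0;-0.001 0 0.131 0"}}

```text
t: 15.4
eef_pos: [0.4484, -0.0762, 0.0168]
tool_rot: [-0.004, 0.573, 0.82, -0.003]
contact_force: [-0.7, -0.6, 0.6]
gripper_width: 0.499
grasp_force: 0.0
```

Emit:
{"api": "send_rows", "payload": {"deltas": "0 0 0 0;0 0 0 0;0 0 0 0;0 0 0 0;0 0 0 0", "claw": 0}}

```text
t: 15.9
eef_pos: [0.4536, -0.0775, 0.0233]
tool_rot: [0.002, 0.573, 0.819, 0.002]
contact_force: [-0.4, 0.7, 9.3]
gripper_width: 0.091
grasp_force: 42.8
```

Emit:
{"api": "send_rows", "payload": {"deltas": "0 0 -0.03 0;0 0 -0.07 0;0 0 -0.11 0;0 0 -0.13 0;0 0 -0.13 0"}}

```text
t: 16.4
eef_pos: [0.4539, -0.0777, 0.1549]
tool_rot: [0.003, 0.573, 0.819, 0.003]
contact_force: [-0.0, 0.0, -0.6]
gripper_width: 0.092
grasp_force: 41.4
```

Emit:
{"api": "send_rows", "payload": {"deltas": "0.022 0.026 0 3;0.044 0.052 0 6;0.067 0.078 0 9;0.09 0.104 0 11;0.111 0.129 0 12.8"}}

```text
t: 16.9
eef_pos: [0.5348, 0.0724, 0.1508]
tool_rot: [-0.0, 0.661, 0.75, -0.0]
contact_force: [0.2, -0.6, -0.6]
gripper_width: 0.093
grasp_force: 41.3
```

Emit:
{"api": "send_rows", "payload": {"deltas": "0.028 0.02 0 3;0.055 0.04 0 6;0.083 0.06 0 9;0.11 0.08 0 11;0.137 0.101 0 12.8"}}

```text
t: 17.4
eef_pos: [0.6176, 0.2206, 0.1504]
tool_rot: [-0.0, 0.741, 0.671, -0.001]
contact_force: [-0.2, -0.3, 0.5]
gripper_width: 0.09
grasp_force: 41.3
```

Emit:
{"api": "send_rows", "payload": {"deltas": "0 0 0 0;0 0 0.04 0;0 0 0.08 0;0 0 0.09 0;0 0 0.09 0"}}

```text
t: 17.9
eef_pos: [0.6162, 0.2183, 0.0596]
tool_rot: [-0.001, 0.741, 0.672, -0.002]
contact_force: [0.3, 0.5, 0.9]
gripper_width: 0.094
grasp_force: 41.3
```

```bash
python3 -c "
from plan import *
plan([(.618,.220,.026,-5.6),(.618,.220,.15,-5.6),(.5,.12,.15,0),(.449,.077,.12,7)])"
```

```text
now t 17.9 [ 0.6162  0.2183  0.0596 -5.6034]
0.002 0.002 0.034 -0.0   rows>=0.7
0.000 0.000 -0.124 -0.0   rows>=2.5
-0.111 -0.108 -0.000 -5.6   rows>=3.1
-0.043 -0.051 0.030 -7.0   rows>=1.5
```

Emit:
{"api": "send_rows", "payload": {"deltas": "0.001 0.002 0.015 0;0.001 0.002 0.03 0;0.001 0.002 0.034 0;0.001 0.002 0.034 0"}}

```text
t: 18.3
eef_pos: [0.6201, 0.2202, 0.0275]
tool_rot: [-0.0, 0.741, 0.672, 0.0]
contact_force: [0.1, -0.2, 0.1]
gripper_width: 0.097
grasp_force: 41.3
```

Emit:
{"api": "send_rows", "payload": {"deltas": "0 0 0 0;0 0 0 0;0 0 0 0;0 0 0 0;0 0 -0.02 0", "claw": 0.35}}

```text
t: 18.8
eef_pos: [0.6179, 0.2197, 0.0451]
tool_rot: [-0.001, 0.741, 0.672, -0.002]
contact_force: [0.2, 0.1, 0.5]
gripper_width: 0.349
grasp_force: 0.0
```

Emit:
{"api": "send_rows", "payload": {"deltas": "0 0 -0.05 0;0 0 -0.1 0;0 0 -0.105 0;0 0 -0.105 0"}}

```text
t: 19.2
eef_pos: [0.6211, 0.2206, 0.1544]
tool_rot: [0.0, 0.741, 0.672, 0.002]
contact_force: [-0.4, 0.2, 0.2]
gripper_width: 0.348
grasp_force: 0.0
```

Emit:
{"api": "send_rows", "payload": {"deltas": "-0.032 -0.031 0 -2.5;-0.064 -0.062 0 -5;-0.096 -0.093 0 -7.5;-0.128 -0.124 0 -10;-0.159 -0.154 0 -12.5", "claw": 0.8}}

```text
t: 19.7
eef_pos: [0.4483, 0.0755, 0.1507]
tool_rot: [-0.001, 0.662, 0.749, -0.001]
contact_force: [0.1, -0.4, 0.8]
gripper_width: 0.794
grasp_force: 0.0
```

Emit:
{"api": "send_rows", "payload": {"deltas": "0 0 0 0;0 0 0.02 0;0 0 0.04 0;0 0 0.04 0;0 0 0.04 0"}}

```text
t: 20.2
eef_pos: [0.4506, 0.0767, 0.1116]
tool_rot: [-0.0, 0.663, 0.748, -0.001]
contact_force: [0.9, -0.1, 0.9]
gripper_width: 0.801
grasp_force: 0.0
```

```bash
python3 -c "
from h import *
p=bot.read_camera('top')
for m in bot.masks_of(p,'long_comb_mid')[:2]:
    P=pts(p,m['mask']);print(len(P),m['confidence'],np.round(np.percentile(P[:,2],[5,50,95]),3),np.round(np.median(P,0),3)) 
p=bot.read_camera('wrist')
for m in bot.masks_of(p,'small_jar_mid')[:1]:
    P=pts(p,m['mask']);T=P[(P[:,2]>.042)&(P[:,2]<.055)];r=cv2.minAreaRect((T[:,:2]*1000).astype(np.float32));print(m['confidence'],np.round(r[0]),np.round(r[1]))
from plan import *
plan([(.449,.077,.014,6.9)])"
```

```text
760 0.74 [0.008 0.013 0.038] [0.618 0.217 0.013]
0.64 [449.  78.] [33. 33.]
now t 20.4 [0.4517 0.0771 0.1129 6.9293]
0.000 -0.003 0.099 0.0   rows>=2.0
```

Emit:
{"api": "send_rows", "payload": {"deltas": "0 -0.002 0.04 0;0 -0.002 0.08 0;0 -0.002 0.098 0;0 -0.002 0.098 0;0 -0.002 0.098 0"}}

```text
t: 20.9
eef_pos: [0.4497, 0.0766, 0.0149]
tool_rot: [0.0, 0.663, 0.748, 0.0]
contact_force: [0.9, -0.2, -0.2]
gripper_width: 0.799
grasp_force: 0.0
```

Emit:
{"api": "send_rows", "payload": {"deltas": "0 0 0 0;0 0 0 0;0 0 0 0;0 0 0 0;0 0 0 0", "claw": 0}}

```text
t: 21.4
eef_pos: [0.4501, 0.077, 0.0157]
tool_rot: [0.0, 0.663, 0.748, 0.001]
contact_force: [-0.8, 0.5, 9.4]
gripper_width: 0.43
grasp_force: 39.0
```

Emit:
{"api": "send_rows", "payload": {"deltas": "0 0 -0.03 0;0 0 -0.07 0;0 0 -0.11 0;0 0 -0.13 0;0 0 -0.13 0"}}

```text
t: 21.9
eef_pos: [0.4512, 0.0774, 0.1475]
tool_rot: [0.001, 0.663, 0.749, 0.003]
contact_force: [-0.7, -0.6, -0.8]
gripper_width: 0.426
grasp_force: 40.6
```

Emit:
{"api": "send_rows", "payload": {"deltas": "-0.015 0.037 0 0;-0.03 0.075 0 0;-0.045 0.112 0 0;-0.06 0.15 0 0;-0.074 0.183 0 0"}}

```text
t: 22.4
eef_pos: [0.641, 0.0249, 0.1431]
tool_rot: [-0.0, 0.663, 0.749, -0.0]
contact_force: [0.2, 1.0, -1.1]
gripper_width: 0.431
grasp_force: 40.7
```

Emit:
{"api": "send_rows", "payload": {"deltas": "0 0 0 0;0 0 0.03 0;0 0 0.06 0;0 0 0.07 0;0 0 0.07 0"}}

```text
t: 22.9
eef_pos: [0.6378, 0.0254, 0.0723]
tool_rot: [-0.002, 0.663, 0.749, -0.002]
contact_force: [-0.6, 0.2, -0.5]
gripper_width: 0.429
grasp_force: 40.7
```

```bash
python3 -c "
from plan import *
plan([(.6405,.026,.03,6.9)])"
```

```text
now t 22.9 [0.6378 0.0254 0.0723 6.9302]
0.000 0.003 0.042 0.0   rows>=0.8
```

Emit:
{"api": "send_rows", "payload": {"deltas": "0 0.002 0.02 0;0 0.002 0.035 0;0 0.002 0.042 0;0 0.002 0.042 0;0 0.002 0.042 0"}}

```text
t: 23.4
eef_pos: [0.6421, 0.0254, 0.0329]
tool_rot: [0.0, 0.663, 0.748, 0.0]
contact_force: [-1.0, 0.7, -0.2]
gripper_width: 0.43
grasp_force: 40.7
```

Emit:
{"api": "send_rows", "payload": {"deltas": "0 0 0 0;0 0 0 0;0 0 0 0;0 0 0 0;0 0 -0.02 0", "claw": 0.75}}

```text
t: 23.9
eef_pos: [0.6398, 0.0256, 0.0503]
tool_rot: [-0.002, 0.663, 0.749, -0.002]
contact_force: [-0.9, 0.6, 0.1]
gripper_width: 0.747
grasp_force: 0.0
```

Emit:
{"api": "send_rows", "payload": {"deltas": "0 0 -0.05 0;0 0 -0.1 0;0 0 -0.13 0;0 0 -0.13 0"}}

```text
t: 24.3
eef_pos: [0.6449, 0.025, 0.1877]
tool_rot: [0.003, 0.663, 0.748, 0.004]
contact_force: [0.7, -0.1, -0.9]
gripper_width: 0.753
grasp_force: 0.0
```

Emit:
{"api": "send_rows", "payload": {"deltas": "-0.03 -0.03 0 0;-0.06 -0.06 0 0;-0.09 -0.088 0 0;-0.11 -0.11 0 0;-0.13 -0.126 0 0", "claw": 0.95}}

```text
t: 24.8
eef_pos: [0.5302, -0.1201, 0.1816]
tool_rot: [-0.001, 0.664, 0.748, -0.0]
contact_force: [0.4, 0.4, 0.5]
gripper_width: 0.951
grasp_force: 0.0
```

Emit:
{"api": "send_rows", "payload": {"deltas": "-0.03 -0.03 0 0;-0.06 -0.06 0 0;-0.076 -0.074 0.02 0;-0.076 -0.074 0.05 0;-0.076 -0.074 0.05 0"}}

```text
t: 25.3
eef_pos: [0.465, -0.2026, 0.1293]
tool_rot: [-0.003, 0.664, 0.748, -0.002]
contact_force: [-0.7, 0.1, 0.0]
gripper_width: 0.954
grasp_force: 0.0
```

```bash
python3 -c "
from h import *
p=bot.read_camera('top')
for m in bot.masks_of(p,'small_jar_mid')[:2]:
    P=pts(p,m['mask']);print(len(P),m['confidence'],np.round(np.percentile(P[:,2],[5,50,95]),3),np.round(np.median(P,0),3)) 
p=bot.read_camera('wrist')
for m in bot.masks_of(p,'large_jar_mid')[:1]:
    P=pts(p,m['mask']);T=P[(P[:,2]>.057)&(P[:,2]<.07)];r=cv2.minAreaRect((T[:,:2]*1000).astype(np.float32));print(m['confidence'],np.round(r[0]),np.round(r[1]))
from plan import *
plan([(.467,-.203,.019,6.9)])"
```

```text
294 0.63 [0.028 0.06  0.063] [0.636 0.025 0.06 ]
0.79 [ 465. -203.] [43. 43.]
now t 25.5 [ 0.469  -0.2029  0.1331  6.9807]
0.000 -0.002 0.114 0.1   rows>=2.3
```

Emit:
{"api": "send_rows", "payload": {"deltas": "0 -0.003 0.04 0;0 -0.003 0.08 0;0 -0.003 0.114 0;0 -0.003 0.114 0;0 -0.003 0.114 0"}}

```text
t: 26.0
eef_pos: [0.4658, -0.2036, 0.0192]
tool_rot: [0.0, 0.663, 0.749, 0.0]
contact_force: [0.1, 0.2, 1.0]
gripper_width: 0.953
grasp_force: 0.0
```

Emit:
{"api": "send_rows", "payload": {"deltas": "0 0 0 0;0 0 0 0;0 0 0 0;0 0 0 0;0 0 0 0", "claw": 0, "force": 45}}

```text
t: 26.5
eef_pos: [0.4664, -0.2038, 0.0201]
tool_rot: [0.001, 0.663, 0.749, 0.001]
contact_force: [-1.1, 1.9, 10.2]
gripper_width: 0.548
grasp_force: 44.7
```

Emit:
{"api": "send_rows", "payload": {"deltas": "0 0 -0.03 0;0 0 -0.07 0;0 0 -0.11 0;0 0 -0.15 0;0 0 -0.15 0"}}

```text
t: 27.0
eef_pos: [0.468, -0.2049, 0.1736]
tool_rot: [0.004, 0.663, 0.748, 0.003]
contact_force: [0.8, -0.3, -1.3]
gripper_width: 0.551
grasp_force: 47.8
```

Emit:
{"api": "send_rows", "payload": {"deltas": "0.025 0.035 0 0;0.05 0.07 0 0;0.075 0.105 0 0;0.1 0.14 0 0;0.125 0.174 0 0"}}

```text
t: 27.5
eef_pos: [0.6233, -0.0567, 0.1677]
tool_rot: [-0.0, 0.663, 0.749, -0.0]
contact_force: [0.4, -0.3, -2.7]
gripper_width: 0.551
grasp_force: 47.6
```

Emit:
{"api": "send_rows", "payload": {"deltas": "0.02 0.027 0 0;0.02 0.027 0 0;0.02 0.027 0.03 0;0.02 0.027 0.06 0;0.02 0.027 0.06 0"}}

```text
t: 28.0
eef_pos: [0.6432, -0.0349, 0.1039]
tool_rot: [-0.003, 0.663, 0.749, -0.003]
contact_force: [-0.9, 0.6, -2.4]
gripper_width: 0.551
grasp_force: 47.6
```

```bash
python3 -c "
from plan import *
plan([(.648,-.035,.036,6.9)])"
```

```text
now t 28.0 [ 0.6432 -0.0349  0.1039  6.9237]
-0.001 0.005 0.068 0.0   rows>=1.4
```

Emit:
{"api": "send_rows", "payload": {"deltas": "-0.001 0.001 0.03 0;-0.001 0.001 0.055 0;-0.001 0.001 0.069 0;-0.001 0.001 0.069 0;-0.001 0.001 0.069 0"}}

```text
t: 28.5
eef_pos: [0.6489, -0.0365, 0.0404]
tool_rot: [0.0, 0.663, 0.748, 0.0]
contact_force: [-0.2, -1.1, -1.9]
gripper_width: 0.55
grasp_force: 47.6
```

Emit:
{"api": "send_rows", "payload": {"deltas": "0 0 0 0;0 0 0 0;0 0 0 0;0 0 0 0;0 0 -0.02 0", "claw": 0.9}}

```text
t: 29.0
eef_pos: [0.6464, -0.0358, 0.0575]
tool_rot: [-0.002, 0.663, 0.749, -0.001]
contact_force: [-0.4, 1.0, 0.3]
gripper_width: 0.902
grasp_force: 0.0
```

Emit:
{"api": "send_rows", "payload": {"deltas": "0 0 -0.05 0;0 0 -0.1 0;0 0 -0.15 0;0 0 -0.18 0;0 0 -0.18 0"}}

```text
t: 29.5
eef_pos: [0.651, -0.037, 0.2451]
tool_rot: [0.003, 0.663, 0.748, 0.003]
contact_force: [0.3, -0.4, -0.3]
gripper_width: 0.898
grasp_force: 0.0
```

Emit:
{"api": "send_rows", "payload": {"deltas": "0 -0.05 0 0;0 -0.1 0 0;0 -0.13 0 0;0 -0.13 0 0;0 -0.13 0 0"}}

```text
t: 30.0
eef_pos: [0.5191, -0.0516, 0.2393]
tool_rot: [-0.0, 0.663, 0.749, 0.0]
contact_force: [1.4, 0.5, 0.2]
gripper_width: 0.902
grasp_force: 0.0
```

Run:
```python
from h import *
p=bot.read_camera("top"); save(p,"end_t.png"); q=bot.read_camera("scene"); save(q,"end_s.png")
for pp in (p,q):
  for n in N[:6]:
    l=bot.landmark_of(pp,n); m=bot.masks_of(pp,n); P=pts(pp,m[0]["mask"]) if m else np.zeros((1,3))
    print(n,[np.round(a["xyz"],3) for a in l[:1]],np.round(np.median(P,0),3),np.round(np.percentile(P[:,2],[50,95]),3))
```

```text
large_jar_mid [] [0. 0. 0.] [0. 0.]
small_jar_mid [array([0.64 , 0.023, 0.038])] [0.637 0.025 0.059] [0.059 0.063]
long_comb_mid [array([0.619, 0.224, 0.025])] [0.618 0.216 0.013] [0.013 0.038]
short_comb_mid [array([0.688, 0.215, 0.026])] [0.681 0.212 0.012] [0.012 0.038]
tip_box_mid [array([ 0.644, -0.24 ,  0.032])] [ 0.64  -0.253  0.054] [0.054 0.057]
flask_mid [array([0.462, 0.343, 0.04 ])] [0.458 0.33  0.034] [0.034 0.082]
large_jar_mid [array([ 0.651, -0.038,  0.046])] [ 0.665 -0.04   0.061] [0.061 0.079]
small_jar_mid [array([0.641, 0.026, 0.039])] [0.653 0.022 0.046] [0.046 0.063]
long_comb_mid [array([0.622, 0.225, 0.019])] [0.625 0.218 0.018] [0.018 0.039]
short_comb_mid [array([0.685, 0.217, 0.024])] [0.689 0.212 0.017] [0.017 0.039]
tip_box_mid [array([ 0.643, -0.237,  0.03 ])] [ 0.664 -0.237  0.052] [0.052 0.056]
flask_mid [array([0.459, 0.338, 0.041])] [0.471 0.333 0.032] [0.032 0.083]
```

View pics/end_s.png

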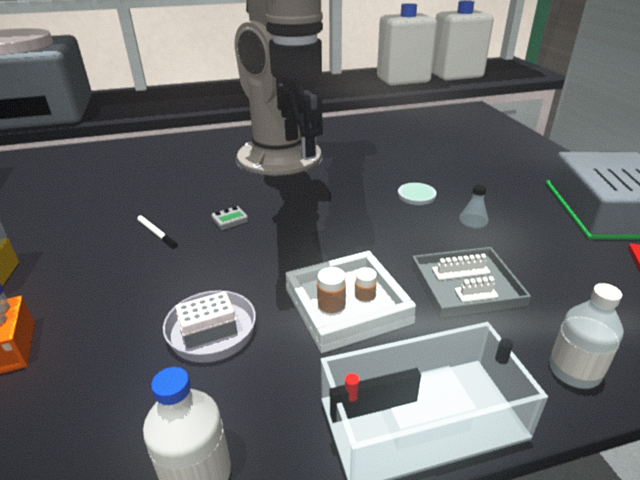

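View pics/end_t.png

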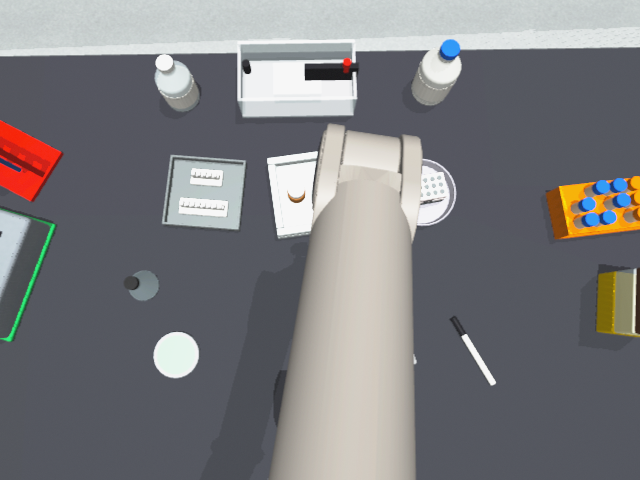

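The scene view shows both jars upright in the foam box at (331,290) and (366,285). The combs lie flat in the tray at (463,266) and (477,290), and the tip box is in the pan at (207,318). The flask stands untouched at (475,207) and the arm is clear, so I'm handing in.

```bash
python3 -c "
from station import bot
print(bot.hand_in())"
```

```text
the job is handed in; nothing more can be done
None
```

I handed the job in at about 30 s of the 122 s limit. The last pictures show both jars upright in the foam box, both combs teeth up in the tray, the tip box in the pan, and the flask standing where it was; no verdict came back.

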